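# Pin the payload test stack on the robot training bench

## Task

Finish the payload test stack on the aluminium base block. The blue disc already lies on the block: set the orange disc flat on top of the blue one with the holes in line, then put the red-knobbed pin straight down through both discs into the block until its knob rests on the orange disc, and let go.

Things in the scene. Friction and masses are not known exactly. Their poses are not given: they have to be found in the camera images.
- base_bore (a point): Square aluminium base block, 80 x 80 x 30 mm high, fixed on the table, with four dark bolt heads at its corners and an upright through hole 30 mm in diameter in its middle. This point is the centre of the hole at the block's top face, 30 mm above the table; z is up.
- blue_center (a point): Blue disc, loose, outer diameter 60 mm, 22 mm thick, with a 30 mm hole through its middle. At the start it lies flat on the base block, its hole over the block's hole to within 5 mm. The point is the disc's centre, half-way up (11 mm above its underside); z is the axis of the hole, up.
- orange_center (a point): Loose orange disc, outer diameter 56 mm, 22 mm thick, about 0.3 kg, with a 30 mm hole through its middle; it starts flat on the table. (A grey disc of the same outer size, also on the table, has a 10 mm hole, too narrow for the pin: not needed.) The point is the orange disc's centre, half-way up (11 mm above its underside); z is the axis of the hole, up.
- red_pin_knob (a point): Pin, about 0.14 kg: red knob 40 mm across, 36 mm high, on a steel shank 14 mm across, 66 mm long. It starts upright in a white rack (170 x 60 x 70 mm high), knob on the rack's top, shank in an 18 mm hole; a black-knobbed pin (too short, not needed) is in the rack's other hole 110 mm away. Point: knob's centre, 18 mm above its underside, 84 mm above the shank's tip; z up along the pin.
There are look-alikes about, which are no part of the job. Of the things like the part that bears orange_center, leave any that is pink; of the rest the smaller one is meant.

How it is judged:
By the outcome, as a careful person would: the job done as asked, in the order asked, and still so for the second after the job is handed in, with the robot touching nothing.
It also fails if it takes over 58 s, if anything falls off the work surface, if the arm or the gripper's body presses on something with over 40 N, if the wrist force passes 120 N, or if a joint passes its speed limit or range.

## Robot

A 6-joint arm with a two-finger parallel gripper is mounted at the origin on the work surface. World frame = base frame: x ahead of the robot, y to its left, z up, the work surface at z = 0. Lengths are in m, angles in rad, forces in N, time in s.
With the tool pointing down it reaches from about 0.35 to 0.775 m from the base axis. Payload 5.5 kg.
Tool frame: the origin (TCP) lies on the centre line of the jaws, within the pads' length; the fingertips stand 17 mm ahead of it and the grasp point (between the pads) lies 2 mm behind it; z points along the fingers, y is the direction in which the jaws open and shut (so a half turn about z gives the same grasp; the last joint's range is limited). The gripper opens to 85 mm and grips with 20 to 120 N. Pads are 22 mm wide; open, the fingers measure 114 mm over their backs; the gripper's body (76 mm by 85 mm) begins 54 mm behind the grasp point. The pads swing forward as they close: fully open they stand 13 mm farther back than shut.
Start: joints at [-1.353, 0.313, 0.046, 1.304, 0, 1.431], TCP at [0.201, -0.539, 0.248] pointing down, gripper open.
Joint ranges: [-2.76, 2.76], [-0.86, 1.69], [-1.03, 1.26], [-2.2, 2.34], [-1.47, 1.5], [-3.14, 3.14]. Speed limits (rad/s): [2.57, 2.57, 3.14, 3.14, 3.14, 3.14].

## Interface

Orientations are given as a unit quaternion [w, x, y, z].
In Python, from workcell import env gives the robot as it stands.
- The arm moves only by the tool servo_tool, never from a script. Its argument "increments" is a list of rows, each an object of numbers: "claw": the closure, from 0 (fully open) to 1 (shut); "x", "y", "z": the shift along the world's x, y, z in units of 25 mm (1.0 is 25 mm); "ax", "ay", "az": the turn, a rotation vector about the world's x, y, z in units of 8 degrees (1.0 is 8 degrees). A call has 1 to 5 rows; each row shifts and turns the commanded pose from where the row before left it; what a row does not reach is not made up. A row lasts 1/10 s, in which the tool goes at most 50 mm and 8.59 degrees, less where a joint would pass 70% of its speed; a pose out of reach is approached as far as the arm can. A call is refused whole if a number of a shift passes 1 or a number of a turn 1, either way. A call with a gripper value outside its range is refused whole. The fingers move at their own pace and stop on an object; "newtons" is the grip in N (left out, the last holds). Time passes only in rows, so rows that do not move let the fingers close. It gives the time, the measured TCP pose, the force and the opening at its end, in the units of the state.
- env.get_state(): the state, without advancing time (a new reading comes with each control period).
- env.read_camera(name): name is "scene" or "top"; returns the picture (384x512x3 uint8, red, green, blue); there is no depth.
- env.calibration(name): a dict with "K" (3x3 intrinsics, pixels), "world_to_cam" (4x4, takes a point from world to camera coordinates). Camera axes: x right, y down, z forward; pixel columns grow to the right and rows downward; lengths in m; the calibration is good to about 2 mm. A picture is of the moment at which its call begins. calibration takes no time and is no camera call.
- env.hand_in(): hands the job in, once; it reports no verdict.
The state is a dict: "clock": time; "joint_pos": joint angles; "qvel": joint speeds; "tau": joint torques, N m; "tcp_pos": TCP position; "orientation": TCP orientation; "wrist_force": force on the tool from outside, world axes, zero at the start; "ft_torque": the same for the moment, N m; "finger_gap": finger opening in m.
Only numpy, scipy, OpenCV 4.12 (cv2) and the standard library are available. Lean on these libraries where they do the work, as an engineer would, in place of code of your own. Each camera call takes 0.05 s, during which the arm holds its last target.

## Working session

There is one attempt and no reset: what is moved stays moved. The work goes in short steps, Python scripts to look and compute and a tool call to move; the robot and the scene stay as the last step left them, time stands still between calls to the robot, and variables do not carry over. Pictures are saved under pics/ and viewed, and the job is handed in when it is done.

Besides the shell and the picture viewer there is one more tool, called after ">>>" by a JSON object that holds its "fn" and its "kwargs". servo_tool: Moves the arm, as the interface text tells. Its arguments: {"type":"object","properties":{"increments":{"type":"array"},"newtons":{"type":"number"}},"required":["increments"]}

```bash
mkdir -p pics; ls; cat > h.py <<'E'
import numpy as np, cv2
from workcell import env
def snap(n,f):
    im=env.read_camera(n); cv2.imwrite(f,cv2.cvtColor(im,cv2.COLOR_RGB2BGR)); return im
def ray(n,uv,z):
    c=env.calibration(n);K=np.array(c["K"]);T=np.array(c["world_to_cam"])
    R=T[:3,:3];t=T[:3,3];o=-R.T@t;d=R.T@np.linalg.inv(K)@np.array([uv[0],uv[1],1.])
    return o+d*(z-o[2])/d[2]
def proj(n,p):
    c=env.calibration(n);K=np.array(c["K"]);T=np.array(c["world_to_cam"])
    q=K@(T[:3,:3]@np.array(p)+T[:3,3]);return q[:2]/q[2]
E
python3 - <<'E'
from h import *
for n in("scene","top"):
    snap(n,f"pics/{n}0.png");c=env.calibration(n);T=np.array(c["world_to_cam"]);print(n,c["K"],-T[:3,:3].T@T[:3,3],T[:3,:3].round(3))
print(env.get_state())
E
```

```text
pics
scene [[407.05433458   0.         255.05064661]
 [  0.         407.05433458 195.55653397]
 [  0.           0.           1.        ]] [ 1.13835576 -0.14988437  0.57608365] [[ 0.22   0.976  0.004]
 [ 0.619 -0.136 -0.774]
 [-0.754  0.173 -0.634]]
top [[401.01319314   0.         244.38528317]
 [  0.         401.01319314 193.69826853]
 [  0.           0.           1.        ]] [ 0.36524776 -0.03282357  0.9029158 ] [[-0.021 -0.999 -0.036]
 [-0.982  0.028 -0.187]
 [ 0.188  0.032 -0.982]]
{'clock': 0.1, 'joint_pos': array([-1.35260515e+00,  3.13929005e-01,  4.51278832e-02,  1.30363535e+00,
       -1.42876921e-05,  1.43119596e+00]), 'qvel': array([-0.00209001, -0.00216648,  0.00282768, -0.0003251 , -0.00030572,
       -0.00149346]), 'tau': array([ 2.86273425e-03, -4.81727350e+01,  2.99242651e+01,  1.27934193e-02,
       -1.31897568e-04,  4.82633538e-06]), 'tcp_pos': array([ 0.20126255, -0.53817148,  0.24751037]), 'orientation': array([-8.19157539e-04,  9.84040450e-01,  1.77943024e-01, -3.93550707e-05]), 'wrist_force': array([-0.20292271, -0.37616988,  0.20044296]), 'ft_torque': array([-0.05943292, -0.01856355, -0.02702562]), 'finger_gap': 0.08575704557620756}
```

View pics/scene0.png

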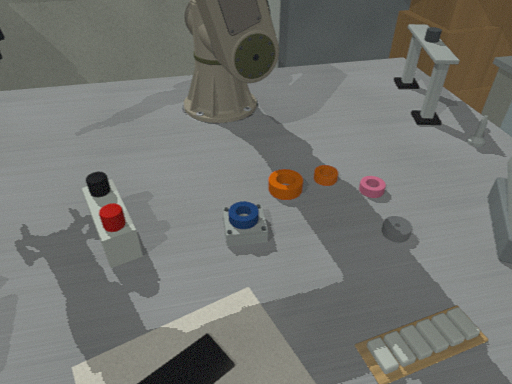

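View pics/top0.png

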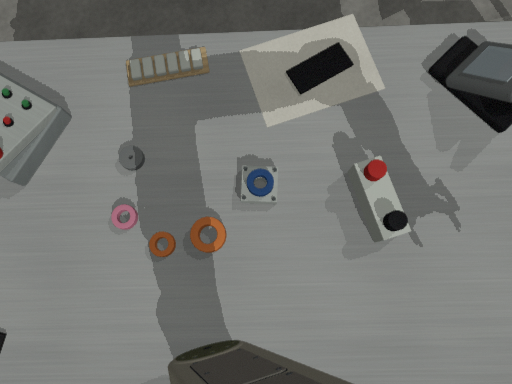

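The scene and top views agree on the candidates (top pixels). There is a large orange ring at (208,235), a small orange ring at (162,244), a pink ring at (124,217) and a grey disc at (131,158). Pink is excluded, and the smaller of the remaining rings is (162,244). I'll confirm this in an enlarged crop and measure.

```bash
cat > m.py <<'E'
from h import *
def comps(im,lo,hi,minA=40,hi2=None):
    hsv=cv2.cvtColor(im,cv2.COLOR_RGB2HSV)
    m=cv2.inRange(hsv,lo,hi)
    n,l,s,c=cv2.connectedComponentsWithStats(m)
    out=[]
    for i in range(1,n):
        if s[i,4]>=minA:
            mm=(l==i).astype(np.uint8)
            cs,h=cv2.findContours(mm,cv2.RETR_CCOMP,cv2.CHAIN_APPROX_NONE)
            out.append((s[i],c[i],cs,h[0]))
    return out
E
python3 - <<'E'
from m import *
for n in("top","scene"):
    im=cv2.cvtColor(cv2.imread(f"pics/{n}0.png"),cv2.COLOR_BGR2RGB)
    for nm,lo,hi in(("orange",(5,150,60),(16,255,255)),("blue",(105,120,30),(125,255,255)),("red",(0,180,80),(3,255,255)),("pink",(160,80,80),(178,255,255))):
        for s,c,cs,h in comps(im,lo,hi):
            print(n,nm,s,c.round(1))
            for k,q in enumerate(cs):
                if len(q)>14:
                    e=cv2.fitEllipse(cv2.convexHull(q)) if len(cv2.convexHull(q))>5 else None
                    print("   ","hole" if h[k][3]>=0 else "outer",np.round(e[0],1),np.round(e[1],1))
im=cv2.imread("pics/top0.png")
a=cv2.resize(im[190:270,95:240],None,fx=5,fy=5,interpolation=cv2.INTER_CUBIC);cv2.imwrite("pics/crop1.png",a)
im2=cv2.imread("pics/top0.png")[140:250,230:420];cv2.imwrite("pics/crop2.png",cv2.resize(im2,None,fx=4,fy=4,interpolation=cv2.INTER_CUBIC))
E
```

```text
top orange [190 217  36  35 726] [207.6 234.2]
    outer [207.7 234.3] [34.9 35.3]
    hole [207.9 234.5] [18.4 20.9]
top orange [149 232  26  25 376] [161.9 243.9]
    outer [161.9 243.9] [24.5 25.6]
    hole [162.1 244. ] [13.5 15.2]
top blue [247 169  26  27 438] [259.6 182. ]
    outer [259.7 182.1] [26.3 27. ]
    hole [259.7 182.2] [13.7 15.1]
top red [365 160  21  21 303] [375.5 170.1]
    outer [374.8 170.2] [17.8 22.6]
top pink [112 204  26  25 399] [124.2 216.5]
    outer [124.2 216.5] [24.5 25.7]
    hole [124.3 216.4] [11.7 14.5]
scene orange [314 165  24  21 396] [325.3 175.1]
    outer [325.4 175. ] [20.5 24.2]
scene orange [269 169  34  31 862] [285.2 184. ]
    outer [285.  183.9] [31.  36.2]
    hole [285.8 183.8] [3.8 8.1]
scene blue [228 202  30  27 626] [243.1 214.8]
    outer [243.2 214.7] [27.1 31.6]
    hole [243.4 214.6] [ 5.3 10.8]
scene red [100 204  25  28 440] [111.4 216.3]
    outer [112.  217.1] [24.8 28.2]
    hole [117.8 221.6] [4.2 7. ]
scene pink [360 176  26  22 457] [371.9 186.4]
    outer [372.  186.4] [21.7 27. ]
```

View pics/crop1.png

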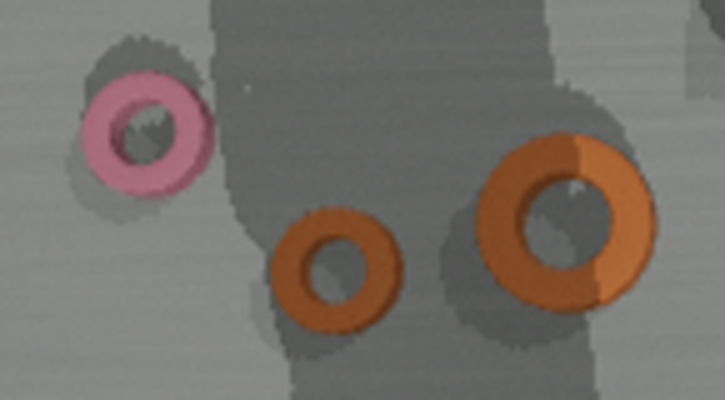

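View pics/crop2.png

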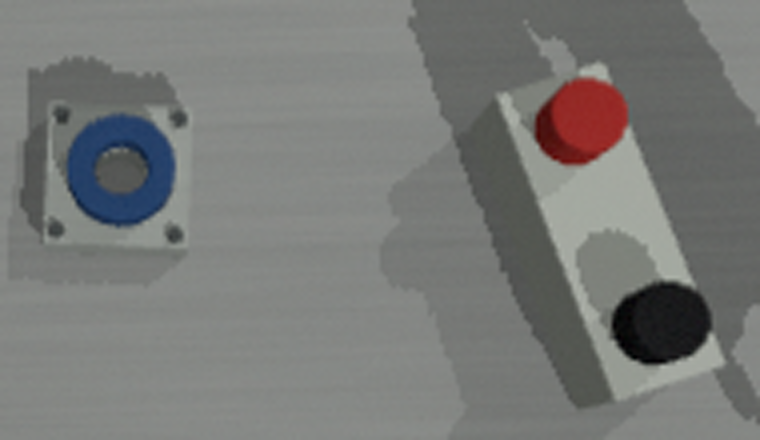

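The crop confirms it. The small dark-orange ring at (162,244) is about 25 px across, which fits 56 mm; the other orange ring is about 35 px (~77 mm). Next I'll compute the positions.

```bash
python3 - <<'E'
from m import *
I={n:cv2.cvtColor(cv2.imread(f"pics/{n}0.png"),cv2.COLOR_BGR2RGB) for n in("top","scene")}
print("orange",ray("top",(161.9,244),.011),ray("scene",(325.4,175.0),.011))
print("blue",ray("top",(259.65,182.1),.041),ray("scene",(243.2,214.8),.041))
for n in I:
    h=cv2.cvtColor(I[n],cv2.COLOR_RGB2HSV)
    m=(((h[...,0]<5)|(h[...,0]>174))&(h[...,1]>150)&(h[...,2]>50)).astype(np.uint8)
    for s in cv2.connectedComponentsWithStats(m)[2][1:]:
        if s[4]>200:
            uv=(s[0]+(s[2]-1)/2,s[1]+(s[3]-1)/2);print("red",n,s,ray(n,uv,.088))
# bolts corners in top
b=[(62,115),(179,118),(174,233),(55,229)]
P=[ray("top",(230+x/4-.4,140+y/4-.4),.032) for x,y in b]
print("bolt centre",np.mean(P,0),"jaw angle",np.degrees(np.arctan2(*(P[1]-P[0])[[1,0]])))
# rack edge
r=[(500,95),(603,65),(722,362),(615,402)]
R=[ray("top",(230+x/4,140+y/4),.07) for x,y in r]
d=R[2]-R[1];print("rack",np.linalg.norm(d),np.degrees(np.arctan2(d[1],d[0])),np.mean(R,0))
print("others",ray("top",(207.7,234.3),.01),ray("top",(124,216.5),.01))
E
```

```text
orange [0.42682118 0.18224934 0.011     ] [0.42719597 0.18147556 0.011     ]
blue [ 0.55502027 -0.03920326  0.041     ] [ 0.55467833 -0.03979303  0.041     ]
red top [364 160  23  21 362] [ 0.56329309 -0.27789595  0.088     ]
red scene [100 204  25  28 535] [ 0.56294394 -0.27781019  0.088     ]
bolt centre [ 0.55513795 -0.03767827  0.032     ] jaw angle -93.26598186766961
rack 0.165976836788734 -163.57496667627262 [ 0.50928614 -0.29348977  0.07      ]
others [0.44600226 0.07980906 0.01      ] [0.49100743 0.2702308  0.01      ]
```

>>> {"fn": "servo_tool", "kwargs": {"increments": [{"x": 1, "y": 1, "az": 1, "claw": 0}, {"x": 1, "y": 1, "az": 1}, {"x": 1, "y": 1, "az": 1}, {"x": 1, "y": 1, "az": 1}, {"x": 1, "y": 1, "az": 1}], "newtons": 40}}

```text
schema error: expected keys claw, x, y, z, ax, ay, az
```

>>> {"fn": "servo_tool", "kwargs": {"increments": [{"x": 1, "y": 1, "az": 1}, {"x": 1, "y": 1, "az": 1}, {"x": 1, "y": 1, "az": 1}, {"x": 1, "y": 1, "az": 0.7}, {"y": 1}]}}

```text
schema error: expected keys claw, x, y, z, ax, ay, az
```

>>> {"fn": "servo_tool", "kwargs": {"increments": [{"y": 1}, {"y": 1}, {"y": 1}, {"y": 1}, {"y": 1}]}}

```text
schema error: expected keys claw, x, y, z, ax, ay, az
```

>>> {"fn": "servo_tool", "kwargs": {"increments": [{"y": 1}, {"y": 1}, {"y": 1}, {"y": 1}, {"y": 1}]}}

```text
schema error: expected keys claw, x, y, z, ax, ay, az
```

>>> {"fn": "servo_tool", "kwargs": {"increments": [{"y": 1}, {"y": 1}, {"y": 1}, {"y": 1, "z": -1}, {"y": 1, "z": -1}]}}

```text
schema error: expected keys claw, x, y, z, ax, ay, az
```

All keys are required in every row.

>>> {"fn": "servo_tool", "kwargs": {"increments": [{"claw": 0, "x": 1, "y": 1, "z": 0, "ax": 0, "ay": 0, "az": 1}, {"claw": 0, "x": 1, "y": 1, "z": 0, "ax": 0, "ay": 0, "az": 1}, {"claw": 0, "x": 1, "y": 1, "z": 0, "ax": 0, "ay": 0, "az": 1}, {"claw": 0, "x": 1, "y": 1, "z": 0, "ax": 0, "ay": 0, "az": 1}, {"claw": 0, "x": 1, "y": 1, "z": 0, "ax": 0, "ay": 0, "az": 1}], "newtons": 40}}

```text
clock: 0.6
tcp_pos: [0.327, -0.4123, 0.2479]
orientation: [-0.0, 0.862, 0.506, 0.0]
wrist_force: [1.3, -0.6, 0.7]
finger_gap: 0.0852
```

>>> {"fn": "servo_tool", "kwargs": {"increments": [{"claw": 0, "x": 1, "y": 1, "z": 0, "ax": 0, "ay": 0, "az": 1}, {"claw": 0, "x": 1, "y": 1, "z": 0, "ax": 0, "ay": 0, "az": 1}, {"claw": 0, "x": 1, "y": 1, "z": 0, "ax": 0, "ay": 0, "az": 1}, {"claw": 0, "x": 1, "y": 1, "z": 0, "ax": 0, "ay": 0, "az": 0.65}, {"claw": 0, "x": 0, "y": 1, "z": 0, "ax": 0, "ay": 0, "az": 0}]}}

```text
clock: 1.1
tcp_pos: [0.4285, -0.2875, 0.2477]
orientation: [0.0, 0.708, 0.707, 0.0]
wrist_force: [-0.3, -0.1, 0.7]
finger_gap: 0.0853
```

>>> {"fn": "servo_tool", "kwargs": {"increments": [{"claw": 0, "x": 0, "y": 1, "z": 0, "ax": 0, "ay": 0, "az": 0}, {"claw": 0, "x": 0, "y": 1, "z": 0, "ax": 0, "ay": 0, "az": 0}, {"claw": 0, "x": 0, "y": 1, "z": 0, "ax": 0, "ay": 0, "az": 0}, {"claw": 0, "x": 0, "y": 1, "z": 0, "ax": 0, "ay": 0, "az": 0}, {"claw": 0, "x": 0, "y": 1, "z": 0, "ax": 0, "ay": 0, "az": 0}]}}

```text
clock: 1.6
tcp_pos: [0.426, -0.1625, 0.248]
orientation: [-0.0, 0.709, 0.705, -0.0]
wrist_force: [0.8, 0.5, -0.4]
finger_gap: 0.0856
```

>>> {"fn": "servo_tool", "kwargs": {"increments": [{"claw": 0, "x": 0, "y": 1, "z": 0, "ax": 0, "ay": 0, "az": 0}, {"claw": 0, "x": 0, "y": 1, "z": 0, "ax": 0, "ay": 0, "az": 0}, {"claw": 0, "x": 0, "y": 1, "z": 0, "ax": 0, "ay": 0, "az": 0}, {"claw": 0, "x": 0, "y": 1, "z": 0, "ax": 0, "ay": 0, "az": 0}, {"claw": 0, "x": 0, "y": 1, "z": 0, "ax": 0, "ay": 0, "az": 0}]}}

```text
clock: 2.1
tcp_pos: [0.4259, -0.0376, 0.248]
orientation: [-0.0, 0.709, 0.705, -0.0]
wrist_force: [0.5, -0.1, 0.1]
finger_gap: 0.0855
```

>>> {"fn": "servo_tool", "kwargs": {"increments": [{"claw": 0, "x": 0, "y": 1, "z": 0, "ax": 0, "ay": 0, "az": 0}, {"claw": 0, "x": 0, "y": 1, "z": 0, "ax": 0, "ay": 0, "az": 0}, {"claw": 0, "x": 0, "y": 1, "z": 0, "ax": 0, "ay": 0, "az": 0}, {"claw": 0, "x": 0, "y": 1, "z": -1, "ax": 0, "ay": 0, "az": 0}, {"claw": 0, "x": 0, "y": 1, "z": -1, "ax": 0, "ay": 0, "az": 0}]}}

```text
clock: 2.6
tcp_pos: [0.4268, 0.0874, 0.1981]
orientation: [0.001, 0.709, 0.705, 0.001]
wrist_force: [0.3, -0.7, -0.2]
finger_gap: 0.0856
```

>>> {"fn": "servo_tool", "kwargs": {"increments": [{"claw": 0, "x": 0, "y": 1, "z": -0.5, "ax": 0, "ay": 0, "az": 0}, {"claw": 0, "x": 0, "y": 1, "z": -0.5, "ax": 0, "ay": 0, "az": 0}, {"claw": 0, "x": 0, "y": 1, "z": -1, "ax": 0, "ay": 0, "az": 0}, {"claw": 0, "x": 0, "y": 0.8, "z": -1, "ax": 0, "ay": 0, "az": 0}, {"claw": 0, "x": 0, "y": 0, "z": -1, "ax": 0, "ay": 0, "az": 0}]}}

```text
clock: 3.1
tcp_pos: [0.4262, 0.1833, 0.0973]
orientation: [-0.0, 0.708, 0.706, 0.0]
wrist_force: [0.2, -0.7, 0.2]
finger_gap: 0.0854
```

```bash
python3 - <<'E'
from h import *
a=snap("top","pics/top1.png");b=snap("scene","pics/scene1.png")
s=env.get_state();print(s["tcp_pos"],s["orientation"])
c=np.hstack([cv2.resize(a[180:300,90:230],(400,343)),cv2.resize(b[100:240,240:400],(400,343))])
cv2.imwrite("pics/c1.png",c[...,::-1])
E
```

```text
[0.42325575 0.18125875 0.09515687] [-0.00179913  0.70844803  0.7057543  -0.00300286]
```

View pics/c1.png

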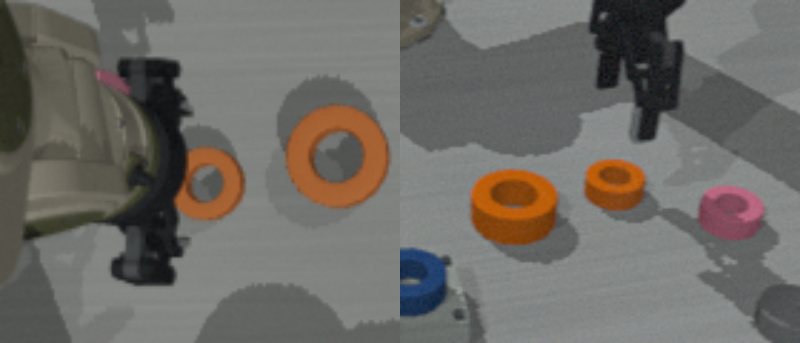

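The jaws straddle the small orange ring along x. In the scene crop it is at (615,183), with the big ring and the pink ring clear to either side. Descending now.

>>> {"fn": "servo_tool", "kwargs": {"increments": [{"claw": 0, "x": 0, "y": 0, "z": -1, "ax": 0, "ay": 0, "az": 0}, {"claw": 0, "x": 0, "y": 0, "z": -1, "ax": 0, "ay": 0, "az": 0}, {"claw": 0, "x": 0, "y": 0, "z": -0.4, "ax": 0, "ay": 0, "az": 0}, {"claw": 0, "x": 0, "y": 0, "z": -0.4, "ax": 0, "ay": 0, "az": 0}, {"claw": 0, "x": 0, "y": 0, "z": 0, "ax": 0, "ay": 0, "az": 0}]}}

```text
clock: 3.7
tcp_pos: [0.4262, 0.1811, 0.0281]
orientation: [-0.0, 0.709, 0.705, -0.0]
wrist_force: [-0.5, 0.4, -0.5]
finger_gap: 0.0851
```

>>> {"fn": "servo_tool", "kwargs": {"increments": [{"claw": 0, "x": 0, "y": 0, "z": -0.2, "ax": 0, "ay": 0, "az": 0}, {"claw": 0, "x": 0, "y": 0, "z": -0.2, "ax": 0, "ay": 0, "az": 0}, {"claw": 0, "x": 0, "y": 0, "z": 0, "ax": 0, "ay": 0, "az": 0}]}}

```text
clock: 4.0
tcp_pos: [0.4263, 0.1814, 0.0182]
orientation: [0.0, 0.709, 0.705, 0.0]
wrist_force: [0.1, -0.7, 0.1]
finger_gap: 0.0855
```

```bash
python3 - <<'E'
from h import *
b=snap("scene","pics/scene2.png")
s=env.get_state();print(s["tcp_pos"],s["wrist_force"])
cv2.imwrite("pics/c2.png",cv2.resize(b[120:220,260:400],(700,500))[...,::-1])
E
```

```text
[0.42638011 0.18138245 0.01839043] [0.17379698 0.53326767 0.11831333]
```

View pics/c2.png

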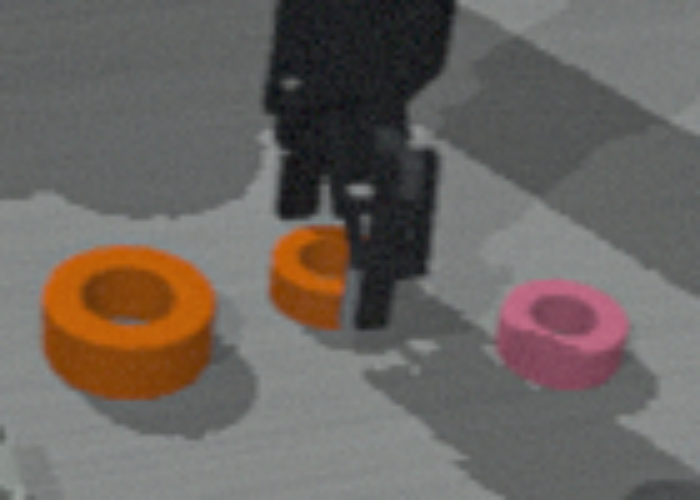

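```bash
python3 - <<'E'
from h import *
for p in [(.427,.182,.022),(.427+.043,.182,.014),(.427+.057,.182,.014),(.427+.05,.182+.011,.014),(.427+.05,.182-.011,.014)]:
    q=proj("scene",p);print(p,((q-[260,120])*5).round())
E
```

```text
(0.427, 0.182, 0.022) [331. 256.]
(0.47, 0.182, 0.014) [362. 325.]
(0.484, 0.182, 0.014) [374. 343.]
(0.477, 0.193, 0.014) [391. 331.]
(0.477, 0.17099999999999999, 0.014) [345. 337.]
```

The predicted finger position (345–391, ~330) matches the picture (355–390, 327), so the ring is centred between the jaws. Closing.

>>> {"fn": "servo_tool", "kwargs": {"increments": [{"claw": 1, "x": 0, "y": 0, "z": 0, "ax": 0, "ay": 0, "az": 0}, {"claw": 1, "x": 0, "y": 0, "z": 0, "ax": 0, "ay": 0, "az": 0}, {"claw": 1, "x": 0, "y": 0, "z": 0, "ax": 0, "ay": 0, "az": 0}, {"claw": 1, "x": 0, "y": 0, "z": 0, "ax": 0, "ay": 0, "az": 0}, {"claw": 1, "x": 0, "y": 0, "z": 0, "ax": 0, "ay": 0, "az": 0}], "newtons": 50}}

```text
clock: 4.55
tcp_pos: [0.4265, 0.1815, 0.0191]
orientation: [0.0, 0.709, 0.705, 0.0]
wrist_force: [-1.9, -0.2, 6.9]
finger_gap: 0.0542
```

>>> {"fn": "servo_tool", "kwargs": {"increments": [{"claw": 1, "x": 0, "y": 0, "z": 0, "ax": 0, "ay": 0, "az": 0}, {"claw": 1, "x": 0, "y": 0, "z": 0, "ax": 0, "ay": 0, "az": 0}]}}

```text
clock: 4.75
tcp_pos: [0.4266, 0.1815, 0.0191]
orientation: [0.0, 0.709, 0.705, 0.0]
wrist_force: [-1.1, 0.1, 7.0]
finger_gap: 0.0542
```

An upward force of 7 N shows the tips touching the table, so I'll reopen and regrip about 5 mm higher. That keeps the tips clear of the blue disc later.

>>> {"fn": "servo_tool", "kwargs": {"increments": [{"claw": 0.2, "x": 0, "y": 0, "z": 0, "ax": 0, "ay": 0, "az": 0}, {"claw": 0.2, "x": 0, "y": 0, "z": 0.1, "ax": 0, "ay": 0, "az": 0}, {"claw": 0.2, "x": 0, "y": 0, "z": 0.1, "ax": 0, "ay": 0, "az": 0}, {"claw": 0.2, "x": 0, "y": 0, "z": 0, "ax": 0, "ay": 0, "az": 0}]}}

```text
clock: 5.15
tcp_pos: [0.4267, 0.1815, 0.0237]
orientation: [0.0, 0.709, 0.705, 0.0]
wrist_force: [0.8, -0.2, 0.7]
finger_gap: 0.0686
```

>>> {"fn": "servo_tool", "kwargs": {"increments": [{"claw": 1, "x": 0, "y": 0, "z": 0, "ax": 0, "ay": 0, "az": 0}, {"claw": 1, "x": 0, "y": 0, "z": 0, "ax": 0, "ay": 0, "az": 0}, {"claw": 1, "x": 0, "y": 0, "z": 0, "ax": 0, "ay": 0, "az": 0}, {"claw": 1, "x": 0, "y": 0, "z": 0, "ax": 0, "ay": 0, "az": 0}, {"claw": 1, "x": 0, "y": 0, "z": 0, "ax": 0, "ay": 0, "az": 0}]}}

```text
clock: 5.65
tcp_pos: [0.4266, 0.1814, 0.0241]
orientation: [0.0, 0.709, 0.705, 0.0]
wrist_force: [-1.6, 0.6, 8.4]
finger_gap: 0.054
```

>>> {"fn": "servo_tool", "kwargs": {"increments": [{"claw": 1, "x": 0, "y": 0, "z": 0.4, "ax": 0, "ay": 0, "az": 0}, {"claw": 1, "x": 0, "y": 0, "z": 1, "ax": 0, "ay": 0, "az": 0}, {"claw": 1, "x": 0, "y": 0, "z": 1, "ax": 0, "ay": 0, "az": 0}, {"claw": 1, "x": 0, "y": 0, "z": 1, "ax": 0, "ay": 0, "az": 0}, {"claw": 1, "x": 0, "y": 0, "z": 0.6, "ax": 0, "ay": 0, "az": 0}]}}

```text
clock: 6.15
tcp_pos: [0.4268, 0.1815, 0.1253]
orientation: [0.0, 0.709, 0.705, 0.001]
wrist_force: [1.7, -0.5, -2.5]
finger_gap: 0.0538
```

```bash
python3 - <<'E'
from h import *
b=snap("scene","pics/scene3.png")
s=env.get_state();print(s["tcp_pos"],s["wrist_force"],s["finger_gap"])
cv2.imwrite("pics/c3.png",cv2.resize(b[80:220,240:400],(720,630))[:600,:,::-1])
E
```

```text
[0.42790026 0.18179473 0.12704171] [ 1.56456416  0.88137975 -0.57355852] 0.053580907266180276
```

View pics/c3.png

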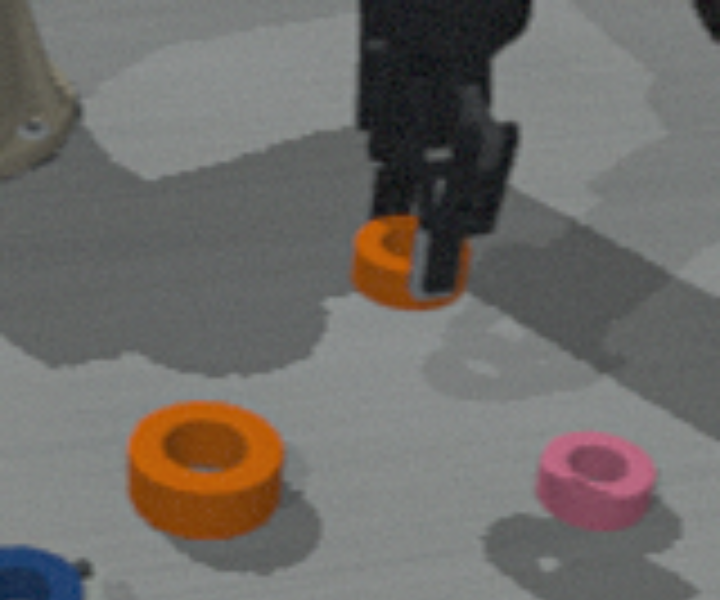

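The orange ring is lifted and level in the jaws, at crop (410,260). Moving it over the blue disc.

>>> {"fn": "servo_tool", "kwargs": {"increments": [{"claw": 1, "x": 0.6, "y": -1, "z": 0, "ax": 0, "ay": 0, "az": 0}, {"claw": 1, "x": 0.6, "y": -1, "z": 0, "ax": 0, "ay": 0, "az": 0}, {"claw": 1, "x": 0.6, "y": -1, "z": 0, "ax": 0, "ay": 0, "az": 0}, {"claw": 1, "x": 0.6, "y": -1, "z": 0, "ax": 0, "ay": 0, "az": 0}, {"claw": 1, "x": 0.6, "y": -1, "z": 0, "ax": 0, "ay": 0, "az": 0}]}}

```text
clock: 6.7
tcp_pos: [0.5012, 0.0554, 0.1226]
orientation: [-0.0, 0.709, 0.705, -0.0]
wrist_force: [0.5, 0.1, -1.9]
finger_gap: 0.0534
```

>>> {"fn": "servo_tool", "kwargs": {"increments": [{"claw": 1, "x": 0.6, "y": -1, "z": 0, "ax": 0, "ay": 0, "az": 0}, {"claw": 1, "x": 0.6, "y": -1, "z": 0, "ax": 0, "ay": 0, "az": 0}, {"claw": 1, "x": 0.6, "y": -1, "z": 0, "ax": 0, "ay": 0, "az": 0}, {"claw": 1, "x": 0.3, "y": -0.8, "z": 0, "ax": 0, "ay": 0, "az": 0}, {"claw": 1, "x": 0, "y": 0, "z": 0, "ax": 0, "ay": 0, "az": 0}]}}

```text
clock: 7.2
tcp_pos: [0.5547, -0.0411, 0.1225]
orientation: [0.0, 0.71, 0.704, -0.0]
wrist_force: [-1.1, 0.6, -1.4]
finger_gap: 0.0537
```

>>> {"fn": "servo_tool", "kwargs": {"increments": [{"claw": 1, "x": 0, "y": 0, "z": -0.5, "ax": 0, "ay": 0, "az": 0}, {"claw": 1, "x": 0, "y": 0, "z": -0.5, "ax": 0, "ay": 0, "az": 0}, {"claw": 1, "x": 0, "y": 0, "z": 0, "ax": 0, "ay": 0, "az": 0}, {"claw": 1, "x": 0, "y": 0, "z": 0, "ax": 0, "ay": 0, "az": 0}]}}

```text
clock: 7.6
tcp_pos: [0.5527, -0.0376, 0.0973]
orientation: [-0.001, 0.709, 0.706, -0.001]
wrist_force: [-0.1, -0.1, -2.1]
finger_gap: 0.054
```

```bash
python3 - <<'E'
from m import *
b=snap("scene","pics/scene4.png");a=snap("top","pics/top4.png")
s=env.get_state();print(s["tcp_pos"],s["wrist_force"],s["finger_gap"],s["orientation"])
z=s["tcp_pos"][2]-.024+.011
for n,im in(("scene",b),("top",a)):
    for s,c,cs,h in comps(im,(5,150,60),(16,255,255)): 
        uv=(s[0]+(s[2]-1)/2,s[1]+(s[3]-1)/2);print(n,"or",s,ray(n,uv,z))
    for s,c,cs,h in comps(im,(105,120,30),(125,255,255)):
        uv=(s[0]+(s[2]-1)/2,s[1]+(s[3]-1)/2);print(n,"bl",s,ray(n,uv,.041))
cv2.imwrite("pics/c4.png",np.hstack([cv2.resize(b[150:260,190:310],(400,367)),cv2.resize(a[120:230,200:320],(400,367))])[...,::-1])
E
```

```text
[ 0.55383455 -0.03803417  0.09844259] [-0.63028859 -0.56024739 -2.26236157] 0.053515968345182074 [8.10512568e-05 7.08609319e-01 7.05601035e-01 7.29450712e-05]
scene or [269 169  34  31 861] [0.53227336 0.05041991 0.08544259]
scene or [230 185  28  26 282] [ 0.55543026 -0.03872631  0.08544259]
scene bl [228 207  30  22 442] [ 0.56207103 -0.04267425  0.041     ]
```

View pics/c4.png

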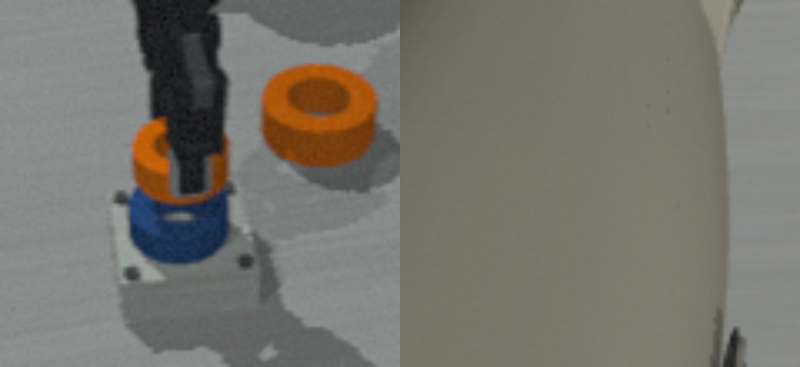

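The ring hangs directly over the blue disc, within about 1 mm: scene gives (0.5554,-0.0387) against blue at (0.555,-0.0395). The arm blocks the top view. Lowering.

>>> {"fn": "servo_tool", "kwargs": {"increments": [{"claw": 1, "x": 0, "y": -0.04, "z": -0.4, "ax": 0, "ay": 0, "az": 0}, {"claw": 1, "x": 0, "y": 0, "z": -0.3, "ax": 0, "ay": 0, "az": 0}, {"claw": 1, "x": 0, "y": 0, "z": -0.1, "ax": 0, "ay": 0, "az": 0}, {"claw": 1, "x": 0, "y": 0, "z": 0, "ax": 0, "ay": 0, "az": 0}, {"claw": 1, "x": 0, "y": 0, "z": 0, "ax": 0, "ay": 0, "az": 0}]}}

```text
clock: 8.2
tcp_pos: [0.5538, -0.0397, 0.0782]
orientation: [-0.0, 0.709, 0.705, -0.0]
wrist_force: [-1.5, 0.2, -1.9]
finger_gap: 0.0536
```

>>> {"fn": "servo_tool", "kwargs": {"increments": [{"claw": 1, "x": 0, "y": 0, "z": -0.06, "ax": 0, "ay": 0, "az": 0}, {"claw": 1, "x": 0, "y": 0, "z": 0, "ax": 0, "ay": 0, "az": 0}]}}

```text
clock: 8.4
tcp_pos: [0.554, -0.0397, 0.0769]
orientation: [0.0, 0.709, 0.705, 0.0]
wrist_force: [-0.0, 1.0, -1.7]
finger_gap: 0.0539
```

>>> {"fn": "servo_tool", "kwargs": {"increments": [{"claw": 1, "x": 0.02, "y": 0, "z": -0.04, "ax": 0, "ay": 0, "az": 0}, {"claw": 1, "x": 0, "y": 0, "z": 0, "ax": 0, "ay": 0, "az": 0}]}}

```text
clock: 8.6
tcp_pos: [0.5544, -0.0397, 0.0762]
orientation: [0.0, 0.709, 0.705, 0.0]
wrist_force: [-1.6, -0.4, 2.4]
finger_gap: 0.0537
```

>>> {"fn": "servo_tool", "kwargs": {"increments": [{"claw": 1, "x": 0.02, "y": 0, "z": -0.04, "ax": 0, "ay": 0, "az": 0}, {"claw": 1, "x": 0, "y": 0, "z": 0, "ax": 0, "ay": 0, "az": 0}]}}

```text
clock: 8.8
tcp_pos: [0.5545, -0.0397, 0.0762]
orientation: [0.0, 0.709, 0.705, -0.0]
wrist_force: [-5.0, 1.0, 9.2]
finger_gap: 0.0535
```

```bash
python3 - <<'E'
from m import *
b=snap("scene","pics/scene5.png")
s=env.get_state();print(s["tcp_pos"],s["wrist_force"],s["finger_gap"])
cv2.imwrite("pics/c5.png",cv2.resize(b[160:260,190:310],(720,600),interpolation=cv2.INTER_CUBIC)[...,::-1])
E
```

```text
[ 0.55449625 -0.03968279  0.07616728] [-4.97103774 -0.64863783 10.41975291] 0.05381118029903554
```

View pics/c5.png

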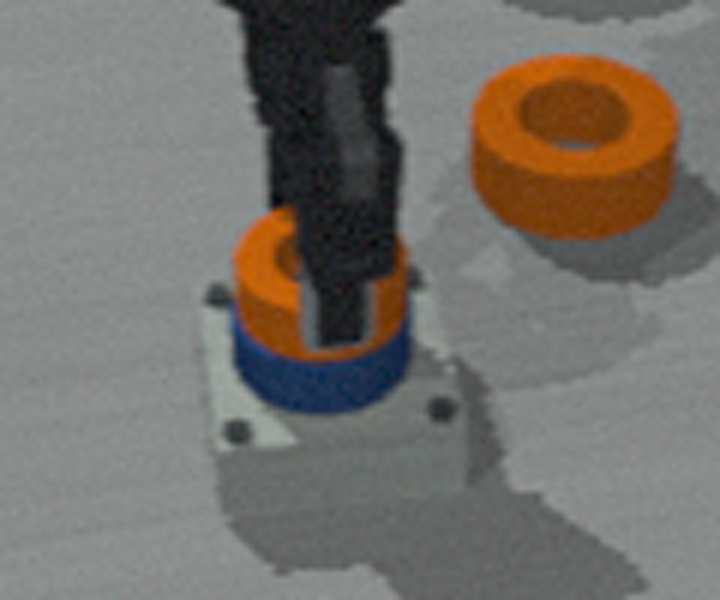

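The orange disc sits flat on the blue one, and contact at 0.0762 m matches the expected height. I'll release, go up, and move toward the pin.

>>> {"fn": "servo_tool", "kwargs": {"increments": [{"claw": 0.25, "x": 0, "y": 0, "z": 0.03, "ax": 0, "ay": 0, "az": 0}, {"claw": 0, "x": 0, "y": 0, "z": 0, "ax": 0, "ay": 0, "az": 0}, {"claw": 0, "x": 0, "y": 0, "z": 0, "ax": 0, "ay": 0, "az": 0}, {"claw": 0, "x": 0, "y": 0, "z": 0.3, "ax": 0, "ay": 0, "az": 0}, {"claw": 0, "x": 0, "y": 0, "z": 0.7, "ax": 0, "ay": 0, "az": 0}]}}

```text
clock: 9.35
tcp_pos: [0.5537, -0.0394, 0.0997]
orientation: [-0.001, 0.709, 0.705, -0.001]
wrist_force: [-0.5, -0.7, -0.3]
finger_gap: 0.0852
```

>>> {"fn": "servo_tool", "kwargs": {"increments": [{"claw": 0, "x": 0, "y": 0, "z": 1, "ax": 0, "ay": 0, "az": 0}, {"claw": 0, "x": 0, "y": 0, "z": 1, "ax": 0, "ay": 0, "az": 0}, {"claw": 0, "x": 0, "y": -1, "z": 1, "ax": 0, "ay": 0, "az": 0}, {"claw": 0, "x": 0, "y": -1, "z": 0, "ax": 0, "ay": 0, "az": 0}, {"claw": 0, "x": 0, "y": -1, "z": 0, "ax": 0, "ay": 0, "az": 0}]}}

```text
clock: 9.85
tcp_pos: [0.5558, -0.1155, 0.1775]
orientation: [0.001, 0.709, 0.706, 0.001]
wrist_force: [-0.2, -0.4, -0.8]
finger_gap: 0.0858
```

>>> {"fn": "servo_tool", "kwargs": {"increments": [{"claw": 0, "x": 0.36, "y": -1, "z": 0, "ax": 0, "ay": 0, "az": 0}, {"claw": 0, "x": 0, "y": -1, "z": 0, "ax": 0, "ay": 0, "az": 0}, {"claw": 0, "x": 0, "y": -1, "z": 0, "ax": 0, "ay": 0, "az": 0}, {"claw": 0, "x": 0, "y": -1, "z": 0, "ax": 0, "ay": 0, "az": 0}, {"claw": 0, "x": 0, "y": -1, "z": 0, "ax": 0, "ay": 0, "az": 0}]}}

```text
clock: 10.35
tcp_pos: [0.5639, -0.2407, 0.176]
orientation: [0.0, 0.709, 0.705, 0.0]
wrist_force: [-0.2, -1.1, 0.1]
finger_gap: 0.0854
```

>>> {"fn": "servo_tool", "kwargs": {"increments": [{"claw": 0, "x": 0, "y": -1, "z": 0, "ax": 0, "ay": 0, "az": 0}, {"claw": 0, "x": 0, "y": -0.5, "z": 0, "ax": 0, "ay": 0, "az": 0}, {"claw": 0, "x": 0, "y": 0, "z": 0, "ax": 0, "ay": 0, "az": 0}, {"claw": 0, "x": 0, "y": 0, "z": 0, "ax": 0, "ay": 0, "az": 0}]}}

```text
clock: 10.75
tcp_pos: [0.5637, -0.2765, 0.1755]
orientation: [-0.0, 0.709, 0.705, 0.0]
wrist_force: [-0.2, -0.6, -0.0]
finger_gap: 0.0854
```

```bash
python3 - <<'E'
from m import *
b=snap("scene","pics/scene6.png");a=snap("top","pics/top6.png")
s=env.get_state();print(s["tcp_pos"],s["wrist_force"],s["finger_gap"],s["clock"])
for n,im in(("scene",b),("top",a)):
    for s,c,cs,h in comps(im,(5,150,60),(16,255,255)): 
        uv=(s[0]+(s[2]-1)/2,s[1]+(s[3]-1)/2);print(n,"or",s,ray(n,uv,.063))
    for s,c,cs,h in comps(im,(105,120,30),(125,255,255)): print(n,"bl",s)
cv2.imwrite("pics/c6.png",np.hstack([cv2.resize(b[130:270,70:270],(400,280)),cv2.resize(a[140:240,230:373],(400,280))])[...,::-1])
E
```

```text
[ 0.56385008 -0.27588417  0.17562218] [0.39251016 0.49000948 0.08028122] 0.08564909723766276 10.85
scene or [269 169  34  31 865] [0.50455033 0.0595821  0.063     ]
scene or [229 194  29  26 604] [ 0.55521452 -0.03997721  0.063     ]
scene bl [229 214  29  15 217]
top or [247 167  26  27 399] [ 0.55479334 -0.03885015  0.063     ]
top or [190 217  36  35 724] [0.44184875 0.07354265 0.063     ]
top bl [248 187  24   9  41]
```

View pics/c6.png

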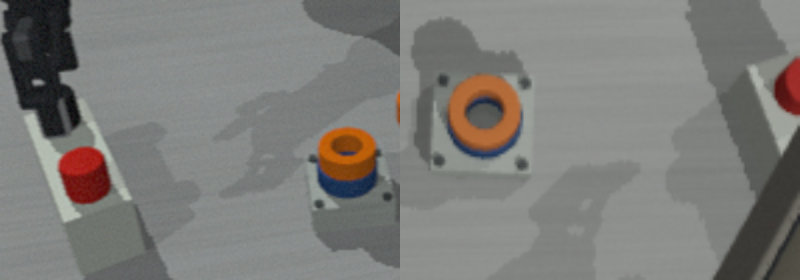

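The stack is good: orange at about (0.555,-0.0394), within 1 mm of blue in both views. Descending on the red knob.

>>> {"fn": "servo_tool", "kwargs": {"increments": [{"claw": 0, "x": -0.02, "y": -0.06, "z": -1, "ax": 0, "ay": 0, "az": 0}, {"claw": 0, "x": 0, "y": 0, "z": -1, "ax": 0, "ay": 0, "az": 0}, {"claw": 0, "x": 0, "y": 0, "z": -0.6, "ax": 0, "ay": 0, "az": 0}, {"claw": 0, "x": 0, "y": 0, "z": -0.6, "ax": 0, "ay": 0, "az": 0}, {"claw": 0, "x": 0, "y": 0, "z": 0, "ax": 0, "ay": 0, "az": 0}]}}

```text
clock: 11.35
tcp_pos: [0.5621, -0.2764, 0.0934]
orientation: [-0.002, 0.708, 0.706, -0.0]
wrist_force: [-0.8, 0.3, -0.8]
finger_gap: 0.0852
```

```bash
python3 - <<'E'
from m import *
b=snap("scene","pics/scene7.png")
s=env.get_state();print(s["tcp_pos"],s["wrist_force"],s["finger_gap"],s["clock"])
cv2.imwrite("pics/c7.png",cv2.resize(b[150:270,60:180],(600,600),interpolation=cv2.INTER_CUBIC)[...,::-1])
E
```

```text
[ 0.56276652 -0.27703235  0.09478836] [-0.31816287 -0.92301024 -0.74096677] 0.08539489779623097 11.4
```

View pics/c7.png

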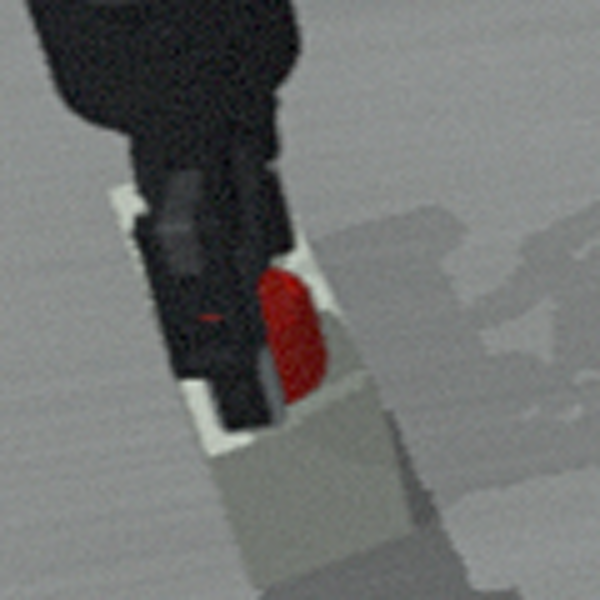

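```bash
python3 - <<'E'
from h import *
for p in [(.563+.043,-.277-.011,.088),(.563+.043,-.277+.011,.088),(.563+.055,-.288,.088)]:
    print(((proj("scene",p)-[60,150])*5).round())
E
```

```text
[223. 426.]
[290. 416.]
[221. 451.]
```

The finger matches its prediction (about 221–290, 425 expected; 212–285, 427 seen), so the knob is between the jaws. Closing and lifting.

>>> {"fn": "servo_tool", "kwargs": {"increments": [{"claw": 1, "x": 0, "y": 0, "z": 0, "ax": 0, "ay": 0, "az": 0}, {"claw": 1, "x": 0, "y": 0, "z": 0, "ax": 0, "ay": 0, "az": 0}, {"claw": 1, "x": 0, "y": 0, "z": 0, "ax": 0, "ay": 0, "az": 0}, {"claw": 1, "x": 0, "y": 0, "z": 0, "ax": 0, "ay": 0, "az": 0}, {"claw": 1, "x": 0, "y": 0, "z": 0, "ax": 0, "ay": 0, "az": 0}]}}

```text
clock: 11.9
tcp_pos: [0.564, -0.279, 0.0968]
orientation: [0.001, 0.709, 0.705, 0.0]
wrist_force: [-0.3, 1.4, 5.9]
finger_gap: 0.0389
```

>>> {"fn": "servo_tool", "kwargs": {"increments": [{"claw": 1, "x": 0, "y": 0, "z": 0, "ax": 0, "ay": 0, "az": 0}, {"claw": 1, "x": 0, "y": 0, "z": 0, "ax": 0, "ay": 0, "az": 0}, {"claw": 1, "x": 0, "y": 0, "z": 0.5, "ax": 0, "ay": 0, "az": 0}]}}

```text
clock: 12.2
tcp_pos: [0.5623, -0.278, 0.107]
orientation: [-0.001, 0.709, 0.705, -0.0]
wrist_force: [0.3, 0.1, -1.9]
finger_gap: 0.0387
```

>>> {"fn": "servo_tool", "kwargs": {"increments": [{"claw": 1, "x": 0, "y": 0, "z": 0.7, "ax": 0, "ay": 0, "az": 0}, {"claw": 1, "x": 0, "y": 0, "z": 0.7, "ax": 0, "ay": 0, "az": 0}, {"claw": 1, "x": 0, "y": 0, "z": 0.8, "ax": 0, "ay": 0, "az": 0}, {"claw": 1, "x": 0, "y": 0, "z": 1, "ax": 0, "ay": 0, "az": 0}, {"claw": 1, "x": 0, "y": 0, "z": 0, "ax": 0, "ay": 0, "az": 0}]}}

```text
clock: 12.7
tcp_pos: [0.565, -0.2797, 0.1923]
orientation: [0.003, 0.709, 0.705, 0.001]
wrist_force: [1.1, -0.2, -0.9]
finger_gap: 0.0386
```

```bash
python3 - <<'E'
from m import *
b=snap("scene","pics/scene8.png")
s=env.get_state();print(s["tcp_pos"],s["wrist_force"],s["finger_gap"],s["clock"])
cv2.imwrite("pics/c8.png",cv2.resize(b[110:250,40:180],(600,600),interpolation=cv2.INTER_CUBIC)[...,::-1])
E
```

```text
[ 0.56433732 -0.27933749  0.1901777 ] [ 0.02574933  0.2067842  -1.52373246] 0.038312463362257965 12.75
```

View pics/c8.png

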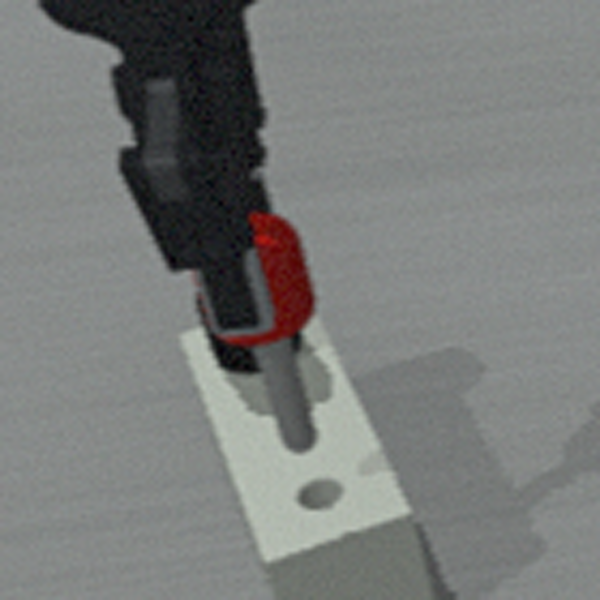

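The pin is out, shank straight below the knob with its tip at crop (300,440). Moving over the stack.

>>> {"fn": "servo_tool", "kwargs": {"increments": [{"claw": 1, "x": 0, "y": 1, "z": 0, "ax": 0, "ay": 0, "az": 0}, {"claw": 1, "x": 0, "y": 1, "z": 0, "ax": 0, "ay": 0, "az": 0}, {"claw": 1, "x": -0.3, "y": 1, "z": 0, "ax": 0, "ay": 0, "az": 0}, {"claw": 1, "x": 0, "y": 1, "z": 0, "ax": 0, "ay": 0, "az": 0}, {"claw": 1, "x": 0, "y": 1, "z": 0, "ax": 0, "ay": 0, "az": 0}]}}

```text
clock: 13.25
tcp_pos: [0.5547, -0.1524, 0.1865]
orientation: [-0.001, 0.709, 0.705, -0.0]
wrist_force: [0.5, -0.1, -1.5]
finger_gap: 0.0386
```

>>> {"fn": "servo_tool", "kwargs": {"increments": [{"claw": 1, "x": 0, "y": 1, "z": 0, "ax": 0, "ay": 0, "az": 0}, {"claw": 1, "x": 0, "y": 1, "z": 0, "ax": 0, "ay": 0, "az": 0}, {"claw": 1, "x": 0, "y": 1, "z": 0, "ax": 0, "ay": 0, "az": 0}, {"claw": 1, "x": 0, "y": 1, "z": 0, "ax": 0, "ay": 0, "az": 0}, {"claw": 1, "x": 0, "y": 0.5, "z": 0, "ax": 0, "ay": 0, "az": 0}]}}

```text
clock: 13.75
tcp_pos: [0.5547, -0.0392, 0.1867]
orientation: [-0.001, 0.708, 0.706, -0.001]
wrist_force: [0.1, -0.0, -1.3]
finger_gap: 0.0386
```

>>> {"fn": "servo_tool", "kwargs": {"increments": [{"claw": 1, "x": 0, "y": 0, "z": 0, "ax": 0, "ay": 0, "az": 0}, {"claw": 1, "x": 0, "y": 0, "z": 0, "ax": 0, "ay": 0, "az": 0}, {"claw": 1, "x": 0, "y": 0, "z": 0, "ax": 0, "ay": 0, "az": 0}]}}

```text
clock: 14.05
tcp_pos: [0.5559, -0.0421, 0.1878]
orientation: [0.0, 0.709, 0.705, -0.0]
wrist_force: [-0.4, -0.8, -1.9]
finger_gap: 0.0384
```

```bash
python3 - <<'E'
from m import *
b=snap("scene","pics/scene9.png")
s=env.get_state();print(s["tcp_pos"],s["wrist_force"],s["finger_gap"],s["clock"],s["orientation"])
z=s["tcp_pos"][2]-.0065-.084
x0,y0=185,100
for p in[(.555,-.0394,z),(.555-.007,-.0394,z),(.555,-.0394-.007,z),(.555,-.0394+.007,z),(.555,-.0394,.074)]: print(np.round(p,3),((proj("scene",p)-[x0,y0])*5).round())
cv2.imwrite("pics/c9.png",cv2.resize(b[y0:y0+120,x0:x0+120],(600,600),interpolation=cv2.INTER_CUBIC)[...,::-1])
E
```

```text
[ 0.55594932 -0.04220798  0.18788119] [ 0.92831861  0.50043149 -0.98349812] 0.03897321558347673 14.1 [ 9.00996235e-05  7.09444181e-01  7.04761614e-01 -1.15632512e-04]
[ 0.555 -0.039  0.097] [290. 462.]
[ 0.548 -0.039  0.097] [286. 451.]
[ 0.555 -0.046  0.097] [272. 465.]
[ 0.555 -0.032  0.097] [308. 460.]
[ 0.555 -0.039  0.074] [291. 510.]
```

View pics/c9.png

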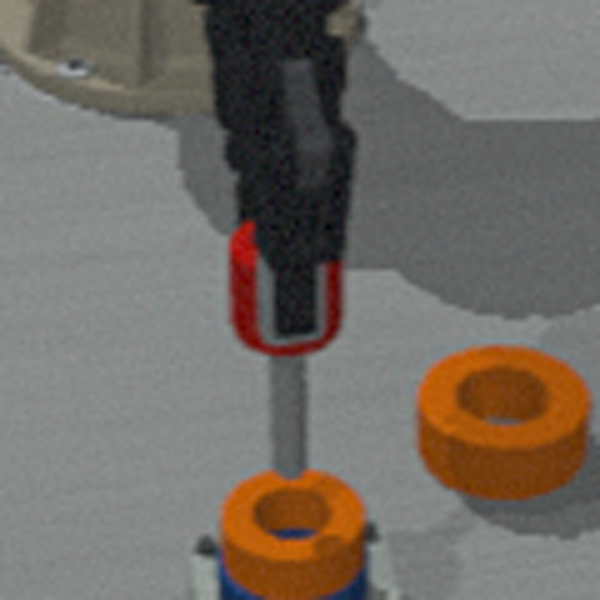

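The tip (290,472) lines up with the expected hole axis at column 290–291. Inserting.

>>> {"fn": "servo_tool", "kwargs": {"increments": [{"claw": 1, "x": 0, "y": 0.03, "z": -0.6, "ax": 0, "ay": 0, "az": 0}, {"claw": 1, "x": 0, "y": 0, "z": -0.6, "ax": 0, "ay": 0, "az": 0}, {"claw": 1, "x": 0, "y": 0, "z": -0.3, "ax": 0, "ay": 0, "az": 0}, {"claw": 1, "x": 0, "y": 0, "z": 0, "ax": 0, "ay": 0, "az": 0}]}}

```text
clock: 14.5
tcp_pos: [0.555, -0.0409, 0.1494]
orientation: [-0.001, 0.709, 0.705, -0.001]
wrist_force: [-0.2, -0.8, -1.0]
finger_gap: 0.0386
```

>>> {"fn": "servo_tool", "kwargs": {"increments": [{"claw": 1, "x": 0, "y": 0, "z": -0.5, "ax": 0, "ay": 0, "az": 0}, {"claw": 1, "x": 0, "y": 0, "z": -0.5, "ax": 0, "ay": 0, "az": 0}, {"claw": 1, "x": 0, "y": 0, "z": -0.5, "ax": 0, "ay": 0, "az": 0}, {"claw": 1, "x": 0, "y": 0, "z": 0, "ax": 0, "ay": 0, "az": 0}]}}

```text
clock: 14.9
tcp_pos: [0.5542, -0.04, 0.1106]
orientation: [-0.002, 0.709, 0.705, -0.001]
wrist_force: [-0.6, -0.3, -1.3]
finger_gap: 0.0387
```

```bash
python3 - <<'E'
from m import *
b=snap("scene","pics/scene10.png")
s=env.get_state();print(s["tcp_pos"],s["wrist_force"],s["finger_gap"],s["clock"])
cv2.imwrite("pics/c10.png",cv2.resize(b[145:265,185:305],(600,600),interpolation=cv2.INTER_CUBIC)[...,::-1])
E
```

```text
[ 0.55479283 -0.04010853  0.11164796] [0.05974703 0.28181139 0.01040298] 0.03874478563815311 14.95
```

View pics/c10.png

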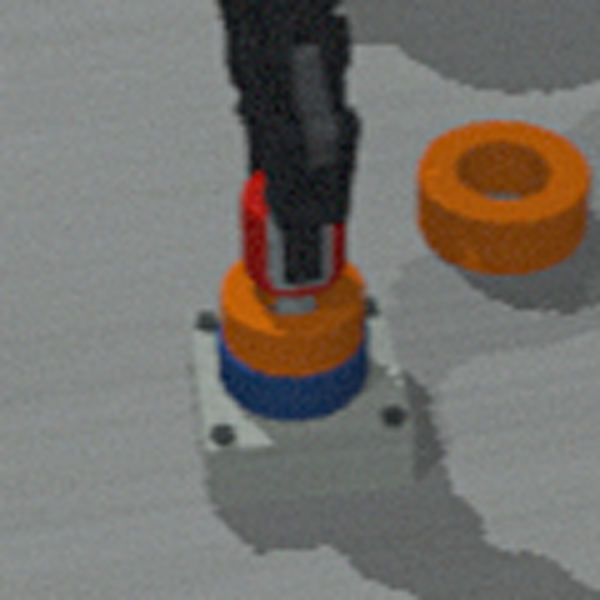

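The shank is going in freely with no lateral force, and about 12 mm remain.

>>> {"fn": "servo_tool", "kwargs": {"increments": [{"claw": 1, "x": 0, "y": 0, "z": -0.2, "ax": 0, "ay": 0, "az": 0}, {"claw": 1, "x": 0, "y": 0, "z": -0.2, "ax": 0, "ay": 0, "az": 0}, {"claw": 1, "x": 0, "y": 0, "z": 0, "ax": 0, "ay": 0, "az": 0}, {"claw": 1, "x": 0, "y": 0, "z": 0, "ax": 0, "ay": 0, "az": 0}]}}

```text
clock: 15.35
tcp_pos: [0.5559, -0.0404, 0.1031]
orientation: [0.0, 0.709, 0.705, 0.0]
wrist_force: [-0.6, 0.4, -0.8]
finger_gap: 0.0387
```

>>> {"fn": "servo_tool", "kwargs": {"increments": [{"claw": 1, "x": 0, "y": 0, "z": -0.06, "ax": 0, "ay": 0, "az": 0}, {"claw": 1, "x": 0, "y": 0, "z": 0, "ax": 0, "ay": 0, "az": 0}]}}

```text
clock: 15.55
tcp_pos: [0.5559, -0.0404, 0.1016]
orientation: [0.0, 0.709, 0.705, 0.0]
wrist_force: [0.2, -0.4, -0.5]
finger_gap: 0.0386
```

>>> {"fn": "servo_tool", "kwargs": {"increments": [{"claw": 1, "x": 0, "y": 0, "z": -0.04, "ax": 0, "ay": 0, "az": 0}, {"claw": 1, "x": 0, "y": 0, "z": 0, "ax": 0, "ay": 0, "az": 0}]}}

```text
clock: 15.75
tcp_pos: [0.556, -0.0404, 0.1009]
orientation: [0.0, 0.709, 0.705, 0.0]
wrist_force: [-0.3, 1.2, 1.2]
finger_gap: 0.0384
```

Contact is at 0.1009, as expected (0.0968 + 0.004). I'll release, retreat straight up and check.

>>> {"fn": "servo_tool", "kwargs": {"increments": [{"claw": 1, "x": 0, "y": 0, "z": -0.02, "ax": 0, "ay": 0, "az": 0}, {"claw": 0.3, "x": 0, "y": 0, "z": 0.02, "ax": 0, "ay": 0, "az": 0}, {"claw": 0, "x": 0, "y": 0, "z": 0, "ax": 0, "ay": 0, "az": 0}, {"claw": 0, "x": 0, "y": 0, "z": 0, "ax": 0, "ay": 0, "az": 0}, {"claw": 0, "x": 0, "y": 0, "z": 0, "ax": 0, "ay": 0, "az": 0}]}}

```text
clock: 16.25
tcp_pos: [0.5558, -0.0404, 0.1004]
orientation: [-0.0, 0.709, 0.705, -0.0]
wrist_force: [-0.2, -0.3, -0.3]
finger_gap: 0.0856
```

>>> {"fn": "servo_tool", "kwargs": {"increments": [{"claw": 0, "x": 0, "y": 0, "z": 0.4, "ax": 0, "ay": 0, "az": 0}, {"claw": 0, "x": 0, "y": 0, "z": 1, "ax": 0, "ay": 0, "az": 0}, {"claw": 0, "x": 0, "y": 0, "z": 1, "ax": 0, "ay": 0, "az": 0}, {"claw": 0, "x": 0, "y": 0, "z": 1, "ax": 0, "ay": 0, "az": 0}, {"claw": 0, "x": 0, "y": 0, "z": 0.6, "ax": 0, "ay": 0, "az": 0}]}}

```text
clock: 16.75
tcp_pos: [0.5567, -0.0405, 0.2035]
orientation: [0.001, 0.709, 0.705, 0.001]
wrist_force: [-0.0, -0.4, -0.2]
finger_gap: 0.0853
```

>>> {"fn": "servo_tool", "kwargs": {"increments": [{"claw": 0, "x": -0.4, "y": -1, "z": 0, "ax": 0, "ay": 0, "az": 0}, {"claw": 0, "x": -0.4, "y": -1, "z": 0, "ax": 0, "ay": 0, "az": 0}, {"claw": 0, "x": -0.4, "y": -1, "z": 0, "ax": 0, "ay": 0, "az": 0}, {"claw": 0, "x": -0.4, "y": -1, "z": 0, "ax": 0, "ay": 0, "az": 0}, {"claw": 0, "x": -0.4, "y": -1, "z": 0, "ax": 0, "ay": 0, "az": 0}]}}

```text
clock: 17.25
tcp_pos: [0.5055, -0.1663, 0.2014]
orientation: [0.0, 0.709, 0.705, 0.0]
wrist_force: [-0.5, -0.0, 0.8]
finger_gap: 0.0856
```

>>> {"fn": "servo_tool", "kwargs": {"increments": [{"claw": 0, "x": -0.4, "y": -1, "z": 0, "ax": 0, "ay": 0, "az": 0}, {"claw": 0, "x": -0.4, "y": -1, "z": 0, "ax": 0, "ay": 0, "az": 0}, {"claw": 0, "x": 0, "y": -1, "z": 0, "ax": 0, "ay": 0, "az": 0}, {"claw": 0, "x": 0, "y": 0, "z": 0, "ax": 0, "ay": 0, "az": 0}]}}

```text
clock: 17.65
tcp_pos: [0.4859, -0.2433, 0.2014]
orientation: [0.001, 0.71, 0.704, -0.0]
wrist_force: [-0.1, 0.5, -0.1]
finger_gap: 0.0855
```

```bash
python3 - <<'E'
from m import *
b=snap("scene","pics/scene11.png");a=snap("top","pics/top11.png")
s=env.get_state();print(s["tcp_pos"],s["wrist_force"],s["finger_gap"],s["clock"])
for n,im in(("scene",b),("top",a)):
    h=cv2.cvtColor(im,cv2.COLOR_RGB2HSV)
    m=(((h[...,0]<5)|(h[...,0]>174))&(h[...,1]>150)&(h[...,2]>50)).astype(np.uint8)
    for s in cv2.connectedComponentsWithStats(m)[2][1:]:
        if s[4]>200: print(n,"red",s,ray(n,(s[0]+(s[2]-1)/2,s[1]+(s[3]-1)/2),.092))
    for s,c,cs,hh in comps(im,(5,150,60),(16,255,255)): print(n,"or",s,ray(n,(s[0]+(s[2]-1)/2,s[1]+(s[3]-1)/2),.063))
cv2.imwrite("pics/c11.png",np.hstack([cv2.resize(b[155:255,190:290],(400,400),interpolation=cv2.INTER_CUBIC),cv2.resize(a[130:230,210:310],(400,400),interpolation=cv2.INTER_CUBIC)])[...,::-1])
E
```

```text
[ 0.48577454 -0.24064362  0.20099802] [ 0.15393968 -0.22678171 -0.20822061] 0.08549852357339252 17.75
scene red [234 182  20  27 459] [ 0.55599407 -0.03874911  0.092     ]
scene or [269 169  34  31 862] [0.50455033 0.0595821  0.063     ]
scene or [229 197  29  23 368] [ 0.55952303 -0.04084504  0.063     ]
top red [250 166  19  21 321] [ 0.55677772 -0.0378471   0.092     ]
top or [247 170  26  24 221] [ 0.55150131 -0.03875677  0.063     ]
top or [190 217  36  35 724] [0.44184875 0.07354265 0.063     ]
```

View pics/c11.png

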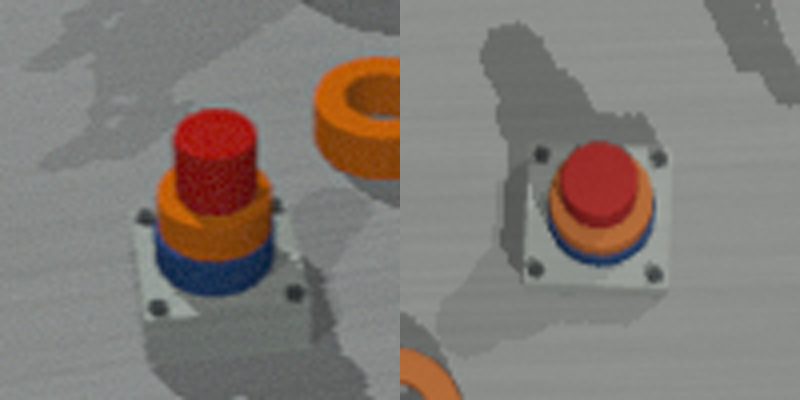

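The knob rests flat on the orange disc, upright and within about 2 mm of centre in both views. Blue, orange and block are aligned, and the gripper is clear. Handing in.

```bash
python3 -c "
from workcell import env
print(env.hand_in())"
```

```text
the job is handed in; nothing more can be done
None
```

The stack is finished and handed in at about 17.8 s of the 58 s allowed; no verdict was reported.

I set the smaller orange disc on the blue one, put the red-knobbed pin down through both discs into the block, let go and backed the arm away.

- **Disc alignment:** after release, the orange disc was within about 1 mm of the blue disc's starting position in both views.
- **Pin seating:** the knob touched down at the height expected for resting on the orange disc. After release it stood upright, within about 2 mm of the stack axis in both views.
- **Forces:** the highest wrist-force reading was about 12 N, when the orange disc touched down on the blue one.
- **Disagreements:**
  - Each grip read 1 to 2 mm narrower than the part's stated size.
  - Arm position readings wandered by about 2 mm.
  - In the final pictures the knob and the gripper hide part of the orange disc, so its last position estimate there is not reliable. I relied on the one taken before the pin went in.

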